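# Open the battery hatch of a bench logger with its slot key

### The arm

A 7-joint arm with a two-finger parallel gripper is mounted at the origin on a cart in front of the work surface, level with it; the furniture and walls round the work are solid. World frame = base frame: x ahead of the robot, y to its left, z up, the work surface at z = 0. Lengths are in m, angles in rad, forces in N, time in s.
With the tool pointing down it reaches from about 0.425 to 0.875 m from the base axis. Payload 4.7 kg.
Tool frame: the origin (TCP) lies at the very end of the fingers, on their centre line; the grasp point (between the pads) lies behind it (ctrl.tcp_to_grasp is the z of the grasp point in the tool frame, in m); z points along the fingers, y is the line along which they close (so a half turn about z gives the same grasp; the last joint's range is limited). The gripper opens to 87 mm and grips with 3 to 60 N. Pads are 19 mm wide; open, the fingers measure 117 mm over their backs; the gripper's body (75 mm by 190 mm) begins 51 mm behind the grasp point.
Start: joints at [-1.234, 0.321, -0.07, 1.45, 0.023, 1.371, -0.057], TCP at [0.206, 0.616, 0.223] pointing down, gripper open.
Joint ranges: [-2.86, 2.86], [-0.3, 2.09], [-1.38, 1.24], [0.06, 2.45], [-1.56, 4.7], [0.09, 2.05], [-2.69, 2.69]. Speed limits (rad/s): [2.57, 2.57, 3.14, 3.14, 3.14, 3.14, 3.14].

### API

Orientations are given as a rotation vector (axis times angle).
In Python, from bench import ctrl gives the robot as it stands.
- The arm moves only by the tool step_arm, never from a script. Its argument "targets" is a list of rows, each a list of 7 numbers: the shift along the world's x, y, z in cm, then the turn, a rotation vector about the world's x, y, z in degrees, then the opening, from 0 (shut) to 1 (fully open). A call has exactly 5 rows; each row shifts and turns the commanded pose from where the row before left it; what a row does not reach is not made up. A row lasts 1/12 s, in which the tool goes at most 41.7 mm and 7.16 degrees, less where a joint would pass 70% of its speed; a pose out of reach is approached as far as the arm can. A call with a gripper value outside its range is refused whole. The fingers move at their own pace and stop on an object; "force" is the grip in N (left out, the last holds). Time passes only in rows, so rows that do not move let the fingers close, or fill a call up. It gives the time, the measured TCP pose, the force, the opening and the grip force at its end, in the units of the state.
- ctrl.get_state(): the state, without advancing time (a new reading comes with each control period).
- ctrl.get_image(name): name is "scene" or "top" or "wrist"; returns (picture, depth): 384x512x3 uint8, red, green, blue; 384x512 float32, m along the optical axis (not along the pixel's ray), 0 where there is no reading.
- ctrl.camera_params(name): a dict with "intrinsics" (3x3 intrinsics, pixels), "rvec" (rotation vector, rad) and "tvec" (3), from world to camera coordinates, as OpenCV has them; the wrist camera has in their place "hand_eye" (4x4, takes a point from camera to tool coordinates, whose origin is the TCP and whose axes are the flange's). Camera axes: x right, y down, z forward; pixel columns grow to the right and rows downward; lengths in m; the calibration is good to about 2 mm. A picture is of the moment at which its call begins: read the wrist's pose just before it. camera_params takes no time and is no camera call.
- ctrl.close_job(): hands the job in; it is judged then, once.
The state is a dict: "time": time; "joint_positions": joint angles; "qd": joint speeds; "joint_torque": joint torques, N m; "position": TCP position; "tool_rot": TCP orientation; "ft_force": force on the tool from outside, world axes, zero at the start; "torque": the same for the moment, N m; "grip_width": opening from 0.0 (shut) to 1.0 (fully open); "grip_force": force on a finger pad.
Only numpy, scipy, OpenCV 4.12 (cv2) and the standard library are available. Lean on these libraries where they do the work, as an engineer would, in place of code of your own. Each camera call takes 0.05 s, during which the arm holds its last target. There are 200 camera calls.

### The job

Open the battery hatch of the logger: take the orange key from its stand, press its blade into the slotted quarter-turn fastener, turn it counter-clockwise to its stop so that it is unlocked and springs back up, and put the key back upright in its stand. Then press down the ribbed edge of the blue hatch until its other edge has tipped up as far as it goes, let go, and leave the other things on the bench where they are.

Things in the scene. Friction and masses are not known exactly. Their poses are not given: they have to be found in the camera images.
- logger: White bench data logger, 200 (its x) x 150 (y) x 60 (z) mm, fixed. Origin: centre of its underside. A blue hatch, 112 x 80 mm, lies flush in its top from x = -40 to +72 mm, gap 2 mm all round. About x = -68 mm, y = 0 is a 32 mm brass fastener head in a dark steel ring (outside 52, inside 35 mm, 2 mm proud). Slot toward the ring's red mark (hatch side): locked; toward its green mark (+y): unlocked.
- fastener_seat (a point): Nominal centre of the fastener: a fixed point on the logger at its x = -68 mm, y = 0, 62 mm above the bench, axes as the logger's. The fastener floats in its mount, with its ring: its true centre lies up to 2.5 mm to either side of this point along the logger's y axis (not reported: feel or look for it); it stays there when pushed with less than 60 N.
- fastener (a joint): Angle of the fastener, rad, 0 to 1.5 between solid stops, growing counter-clockwise seen from above. Starts locked at 0 to 0.1 (the slot's yaw is the logger's yaw plus this angle); unlocked near 1.5 (slot across). It turns only while the head is pushed in at least 3.5 mm, and takes about 0.05 to 0.1 N m.
- head (a joint): How far the slotted head is pushed in, m: 0 up (its top 62 mm above the bench, level with the ring), 0.005 fully in, a solid stop. Spring: 4 N at rest, 9 N fully in. Keep it in through the whole turn: let up part-way it stays caught down; beyond about 1.3 rad it springs up by itself. Its slot is 4.5 mm wide, 26 mm long, 8 mm deep, closed at both ends.
- hatch (a joint): Tilt of the hatch, rad: 0 flush, 0.7 at its open stop (far edge about 46 mm up). It rocks about a pivot across the logger at its x = +32 mm, z = 57 mm; locked, it cannot rise beyond about 0.05. It is stiff and stays where it is left; pressing takes 2 to 4 N at the ribs, and much more at the stop.
- hatch_press (a point): Middle of the white ribs on top of the hatch, the spot to press: 27 mm from the pivot, 13 mm from the edge, logger x = +59 mm and 60 mm above the bench when flush; it moves with the hatch. The pocket below is free down to 28 mm above the bench; the opening behind the pivot is 42 (x) by 84 mm (y).
- hatch_lift_edge (a point): Middle of the other end edge of the hatch, next to the fastener, which rises when the ribs are pressed.
- key_stand: Aluminium block 70 (its x) x 50 (y) x 34 (z) mm, fixed to the bench, origin at the centre of its underside. In the middle of its top a slot 24 mm long along x, 7 mm wide, 17 mm deep, in which the key stands.
- key: Orange-handled slot key, 64 mm tall, standing blade down in its stand, the same when turned by half a turn; 30 to 65 g. Origin: centre of the blade's lower end (20 mm above the bench in the stand); z up. Steel blade 18 (x) x 3 (y) mm, z = 0 to 14 mm; black collar 30 x 14 mm to z = 18 mm, resting on the stand; flat orange handle 26 (x) x 10 (y) mm, z = 18 to 64 mm.
- petri: Bystander: closed petri dish, 90 mm across, 15 mm high, loose; origin at the centre of its underside.
- brown_bottle: Bystander: small brown bottle with black cap, 36 mm across, 74 mm high, loose; origin at the centre of its underside.
- red_cap_bottle: Bystander: small brown bottle with red cap, 36 mm across, 80 mm high, loose; origin at the centre of its underside.
- timer: Bystander: white lab timer, 60 x 64 x 18 mm, loose; origin at the centre of its underside.
Not all that is in view belongs to the job. What is shaped like the key but turquoise is not meant.

How it is judged:
By the outcome, as a careful person would: the job done as asked, in the order asked, and still so for the second after the job is handed in, with the robot touching nothing.
It also fails if it takes over 72 s, if anything falls off the work surface, if the arm or the gripper's body presses on something with over 40 N, if the wrist force passes 120 N, or if a joint passes its speed limit or range.

## Working session

There is one attempt and no reset: what is moved stays moved. The work goes in short steps, Python scripts to look and compute and a tool call to move; the robot and the scene stay as the last step left them, time stands still between calls to the robot, and variables do not carry over. Pictures are saved under pics/ and viewed, at most 10 in all, crops included, and the job is handed in when it is done.

Besides the shell and the picture viewer there is one more tool, called after "Emit:" as name(argument=value, ...), one argument or row to a line, values as JSON. step_arm: Moves the arm, as the interface text tells. Its arguments: {"type":"object","properties":{"targets":{"type":"array"},"force":{"type":"number"}},"required":["targets"]}

```bash
ls; mkdir -p pics
cat > h.py <<'E'
import numpy as np, cv2
from scipy.spatial.transform import Rotation as R
from bench import ctrl
def grab(n,f):
    s=ctrl.get_state(); im,d=ctrl.get_image(n); cv2.imwrite(f'pics/{f}.png',im[:,:,::-1]); np.savez(f'pics/{f}.npz',im=im,d=d,p=s['position'],r=s['tool_rot']); return im,d
def pose(n,z):
    c=ctrl.camera_params(n); K=np.array(c['intrinsics'])
    if n=='wrist':
        H=np.array(c['hand_eye']); T=np.eye(4); T[:3,:3]=R.from_rotvec(z['r']).as_matrix(); T[:3,3]=z['p']; M=T@H
        return K,M[:3,:3],M[:3,3]
    Rm=R.from_rotvec(np.ravel(c['rvec'])).as_matrix(); return K,Rm.T,-Rm.T@np.ravel(c['tvec'])
def px(n,f,uv,h=None):
    "pixel to world: by depth, or on plane z=h"
    z=np.load(f'pics/{f}.npz'); K,A,t=pose(n,z); u,v=uv
    r=A@np.linalg.inv(K)@[u,v,1]
    if h is None: return t+r*np.median(z['d'][int(v)-1:int(v)+2,int(u)-1:int(u)+2])
    return t+r*(h-t[2])/r[2]
E
python3 - <<'E'
from h import *
grab('top','top0'); grab('scene','sc0')
s=ctrl.get_state(); print(s, ctrl.tcp_to_grasp)
E
```

```text
pics
{'time': 0.1, 'joint_positions': array([-1.23389801,  0.32174174, -0.07009258,  1.45152027,  0.02259343,
        1.37081685, -0.05687805]), 'qd': array([-0.00054354, -0.0019519 ,  0.00210141, -0.00131163,  0.00053773,
       -0.00110128, -0.00194744]), 'joint_torque': array([-6.17942101e-05, -4.92572737e+01, -4.05581212e-01, -3.13402104e+01,
       -6.42089825e-02,  3.94428510e-02,  6.05809760e-05]), 'position': array([0.20607857, 0.61595332, 0.22159202]), 'tool_rot': array([-5.04735530e-01, -3.10058791e+00,  2.65232111e-03]), 'ft_force': array([ 0.02422351, -0.03136709,  0.21898587]), 'torque': array([ 0.01782779, -0.03307966,  0.0353758 ]), 'grip_force': 0.0, 'grip_width': 0.9985041800033738} -0.0187
```

View pics/top0.png

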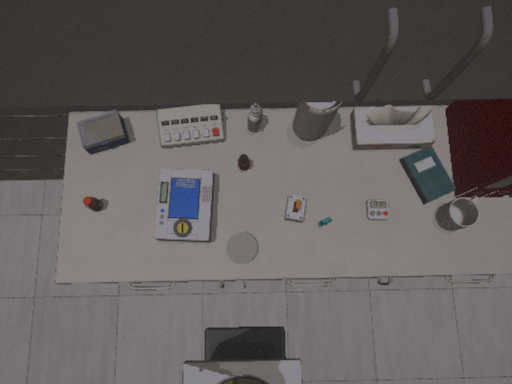

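View pics/sc0.png

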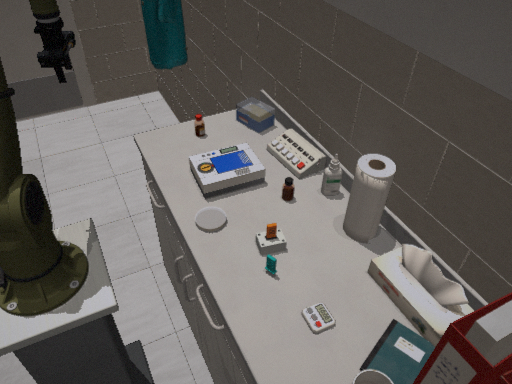

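The top view shows the logger at (184,205), with its fastener at (182,228), and the key stand at (296,208). Two things are key-shaped: the orange one standing in the stand at (297,205), and the turquoise one lying at (325,222). The orange one in its stand is the one described, so I'll confirm it in an enlarged crop.

Run:
```python
from h import *
im=cv2.imread('pics/top0.png')
a=cv2.resize(im[160:250,148:222],None,fx=6,fy=6,interpolation=cv2.INTER_CUBIC)
b=cv2.resize(im[185:235,275:340],None,fx=5,fy=5,interpolation=cv2.INTER_CUBIC)
c=np.zeros((540,444+325,3),np.uint8); c[:,:444]=a; c[:250,444:]=b
cv2.imwrite('pics/crop0.png',c)
for uv,h in [((184,205),.06),((182,228),.062),((296,208),.034),((297,205),.08),((325,222),0),((243,247),.015),((243,162),.07),((378,210),.02),((95,205),.08),((184,190),.06)]: print(uv,px('top','top0',uv).round(3),px('top','top0',uv,h).round(3))
```

```text
(184, 205) [0.57  0.152 0.061] [0.571 0.153 0.06 ]
(182, 228) [0.506 0.157 0.058] [0.506 0.157 0.062]
(296, 208) [ 0.552 -0.157  0.079] [ 0.561 -0.162  0.034]
(297, 205) [ 0.559 -0.159  0.084] [ 0.56 -0.16  0.08]
(325, 222) [ 0.517 -0.241  0.043] [ 0.524 -0.249  0.   ]
(243, 247) [ 0.455 -0.009  0.017] [ 0.455 -0.009  0.015]
(243, 162) [ 0.691 -0.014  0.066] [ 0.689 -0.014  0.07 ]
(378, 210) [ 0.553 -0.401  0.017] [ 0.553 -0.4    0.02 ]
(95, 205) [0.577 0.404 0.051] [0.571 0.393 0.08 ]
(184, 190) [0.613 0.153 0.061] [0.614 0.153 0.06 ]
```

View pics/crop0.png

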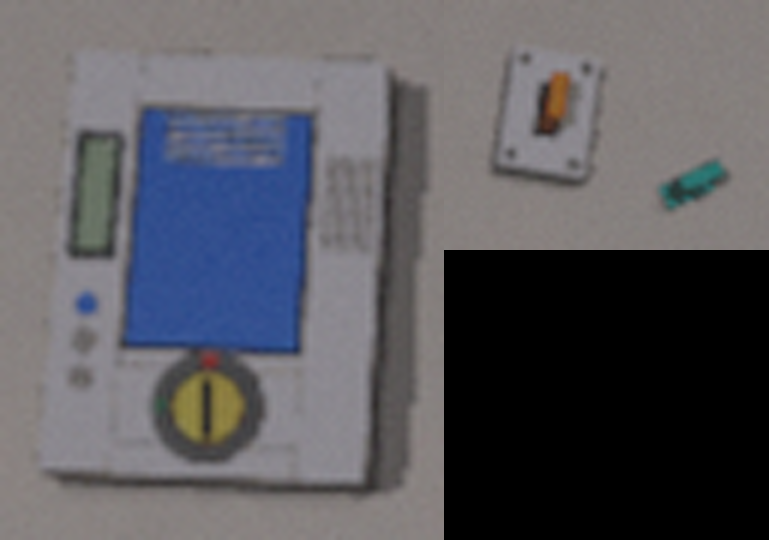

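The crop confirms it: the orange key stands in the aluminium stand, and the turquoise one lies on the bench, so it is not meant. On the logger, the fastener slot points at the red mark, which means locked.

Run:
```python
from h import *
c=ctrl.camera_params('wrist'); print(np.round(c['intrinsics'],1),np.round(c['hand_eye'],4))
```

```text
[[272.    0.  256.2]
 [  0.  272.  189.9]
 [  0.    0.    1. ]] [[ 2.000e-04 -9.527e-01 -3.041e-01  8.420e-02]
 [ 1.000e+00  2.000e-04  1.000e-04 -3.000e-04]
 [-1.000e-04 -3.041e-01  9.527e-01 -1.624e-01]
 [ 0.000e+00  0.000e+00  0.000e+00  1.000e+00]]
```

Emit:
step_arm(
  targets=[
    [1.6,-2.5,0,0,0,1,1],
    [1.6,-2.5,0,0,0,1,1],
    [1.6,-2.5,0,0,0,1,1],
    [1.6,-2.5,0,0,0,1,1],
    [1.6,-2.5,0,0,0,1,1],
  ],
)

```text
time: 0.52
position: [0.2867, 0.4899, 0.222]
tool_rot: [-0.367, -3.12, 0.001]
ft_force: [-0.4, -0.3, -0.7]
grip_width: 1.0
grip_force: 0.0
```

Emit:
step_arm(
  targets=[
    [1.6,-2.5,0,0,0,1,1],
    [1.6,-2.5,0,0,0,1,1],
    [1.6,-2.5,0,0,0,1,1],
    [1.6,-2.5,0,0,0,1,1],
    [1.6,-2.5,0,0,0,1,1],
  ],
)

```text
time: 0.93
position: [0.3666, 0.3649, 0.2222]
tool_rot: [-0.231, -3.133, 0.001]
ft_force: [-0.1, 0.7, 0.8]
grip_width: 1.0
grip_force: 0.0
```

Emit:
step_arm(
  targets=[
    [1.6,-2.5,0,0,0,1,1],
    [1.6,-2.5,0,0,0,1,1],
    [1.6,-2.5,0,0,0,1,1],
    [1.6,-2.5,0,0,0,1,1],
    [1.6,-2.5,0,0,0,1,1],
  ],
)

```text
time: 1.35
position: [0.4466, 0.2399, 0.2223]
tool_rot: [-0.094, -3.14, 0.0]
ft_force: [0.9, 0.4, -0.6]
grip_width: 1.0
grip_force: 0.0
```

Emit:
step_arm(
  targets=[
    [1.5,-2.0,0,0,0,-1,1],
    [1.5,-2.0,0,0,0,-1,1],
    [1.5,-2.0,0,0,0,-1,1],
    [1.5,-2.0,0,0,0,-1,1],
    [0,0,0,0,0,0,1],
  ],
)

```text
time: 1.77
position: [0.5088, 0.1555, 0.2223]
tool_rot: [0.219, 3.132, -0.005]
ft_force: [0.6, -1.5, 0.8]
grip_width: 1.001
grip_force: 0.0
```

Run:
```python
from h import *
im,_=grab('wrist','w1')
cv2.imwrite('pics/w1b.png',cv2.resize(im[:,:,::-1],(800,600),interpolation=cv2.INTER_CUBIC))
```

```text
(no output)
```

View pics/w1b.png

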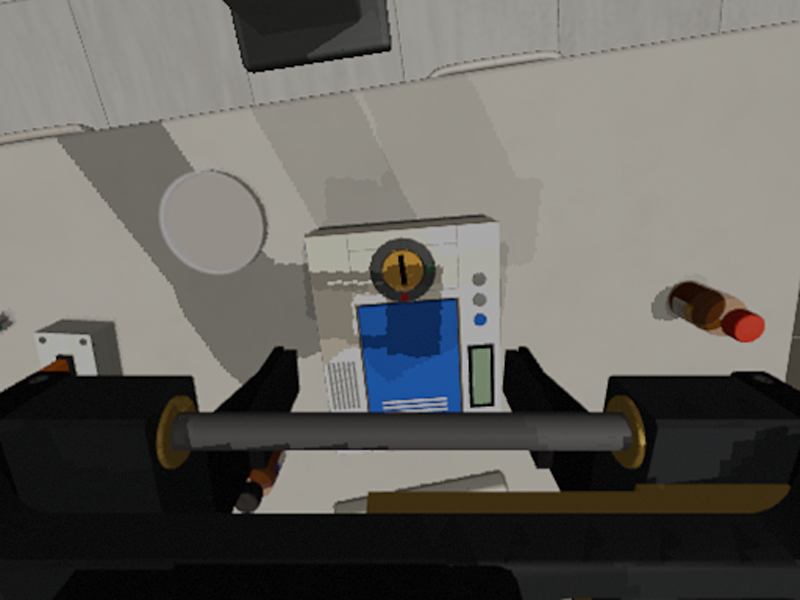

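The wrist view shows the logger the other way up, with the fastener at (403,270), the red mark at (404,298) and the hatch from (357,305) to (462,410). The key stand is at (70,355).

```bash
cat >> h.py <<'E'
def runs(n,f,m,h,axis,lo,hi,side):
    P=[]
    for k in range(lo,hi):
        i=np.where(m[k] if axis==0 else m[:,k])[0]
        if len(i): q=i.min()-.5 if side<0 else i.max()+.5; P.append(px(n,f,(q,k) if axis==0 else (k,q),h)[:2])
    P=np.array(P); vx,vy,x0,y0=cv2.fitLine(P.astype(np.float32),cv2.DIST_HUBER,0,1e-4,1e-4).ravel(); return np.array([vx,vy]),np.array([x0,y0])
E
python3 - <<'E'
from h import *
z=np.load('pics/w1.npz'); im=z['im'].astype(int); r,g,b=im[...,0],im[...,1],im[...,2]
m=(b>1.6*r)&(b>60)&(b>1.3*g); m[:185]=0;m[270:]=0;m[:,:220]=0;m[:,302:]=0
n,l,s,_=cv2.connectedComponentsWithStats(m.astype(np.uint8)); m=l==1+s[1:,4].argmax(); print(s[1:])
L=runs('wrist','w1',m,.06,0,205,255,-1); Rr=runs('wrist','w1',m,.06,0,205,255,1); T=runs('wrist','w1',m,.06,1,236,288,-1)
for q in (L,Rr,T): print(np.degrees(np.arctan2(q[0][1],q[0][0])),q[1])
# brass
m2=(r>1.6*b)&(r>60); m2[:155]=0;m2[190:]=0;m2[:,:235]=0;m2[:,282:]=0
c=cv2.convexHull(np.argwhere(m2)[:,::-1].astype(np.int32)); e=cv2.fitEllipse(c); print(e, px('wrist','w1',e[0],.062))
d=(im.sum(2)<90); d[:]&=cv2.fillPoly(np.zeros(d.shape,np.uint8),[c],1)>0
p=np.argwhere(d)[:,::-1]; W=np.array([px('wrist','w1',q,.062)[:2] for q in p]); u=np.linalg.svd(W-W.mean(0))[2][0]; print(len(p),W.mean(0),np.degrees(np.arctan2(u[1],u[0])))
a=cv2.resize(z['im'][145:275,190:325,::-1],None,fx=4.4,fy=4.4,interpolation=cv2.INTER_CUBIC); cv2.imwrite('pics/c1.png',a)
print(px('wrist','w1',(258,172)),px('wrist','w1',(262,230)))
E
```

```text
[[ 229  192   66   72 4015]]
-3.584764 [0.5760193  0.11352997]
-3.0316358 [0.59337205 0.19272478]
86.85767 [0.5334661  0.14882918]
((257.2722473144531, 173.21237182617188), (25.830461502075195, 30.31441879272461), 173.44004821777344) [0.50664867 0.15648889 0.062     ]
54 [0.50595219 0.15668743] -1.4871040666283115
[0.50713961 0.15734809 0.05443774] [0.58433416 0.15199409 0.05982302]
```

View pics/c1.png

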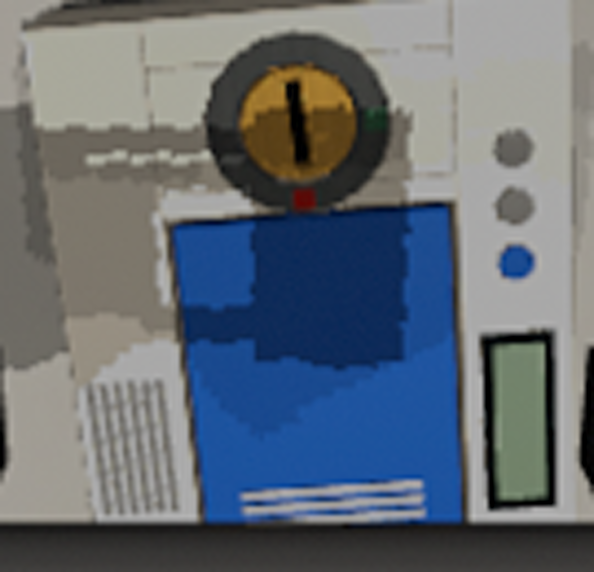

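The crop shows the slot between (293,82) and (303,162), nearly in line with the red mark at (303,198), and the green mark at (376,119). The logger's yaw is about -3.2°, the fastener centre is at (0.506, 0.1566), and the ribs are at about (0.633, 0.150). Next I'll look at the stand.

Emit:
step_arm(
  targets=[
    [0,-3.1,0,0,0,0,1],
    [0,-3.1,0,0,0,0,1],
    [0,-3.1,0,0,0,0,1],
    [0,-3.1,0,0,0,0,1],
    [0,-3.1,0,0,0,0,1],
  ],
)

```text
time: 2.23
position: [0.5055, 0.0064, 0.2223]
tool_rot: [-0.202, -3.135, -0.001]
ft_force: [-0.1, -0.5, 0.6]
grip_width: 0.999
grip_force: 0.0
```

Emit:
step_arm(
  targets=[
    [0,-3.1,0,0,0,0,1],
    [0,-3.1,0,0,0,0,1],
    [0,-3.1,0,0,0,0,1],
    [0,-3.1,0,0,0,0,1],
    [0,-3.1,0,0,0,0,1],
  ],
)

```text
time: 2.65
position: [0.506, -0.1485, 0.2224]
tool_rot: [-0.202, -3.135, -0.002]
ft_force: [1.2, 0.2, -1.2]
grip_width: 1.001
grip_force: 0.0
```

Emit:
step_arm(
  targets=[
    [0,0,0,0,0,0,1],
    [0,0,0,0,0,0,1],
    [0,0,0,0,0,0,1],
    [0,0,0,0,0,0,1],
    [0,0,0,0,0,0,1],
  ],
)

```text
time: 3.07
position: [0.5065, -0.1466, 0.2224]
tool_rot: [-0.2, -3.135, -0.001]
ft_force: [-0.1, 0.0, 0.4]
grip_width: 1.0
grip_force: 0.0
```

Run:
```python
from h import *
im,_=grab('wrist','w2')
cv2.imwrite('pics/w2b.png',cv2.resize(im[130:270,180:335,::-1],None,fx=4.2,fy=4.2,interpolation=cv2.INTER_CUBIC))
s=ctrl.get_state(); print(s['position'],s['tool_rot'],s['joint_positions'].round(2))
```

```text
[ 0.50644913 -0.14693783  0.22246173] [-2.01069778e-01 -3.13498808e+00 -7.76126848e-04] [-0.36  0.05  0.62  1.77 -0.03  1.32  1.71]
```

View pics/w2b.png

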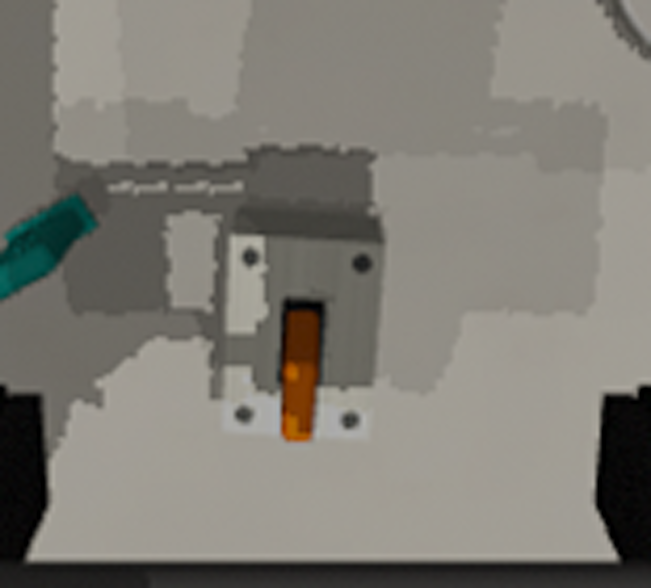

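The crop shows the stand's four screw holes at (250,257), (362,263), (244,413) and (350,420), and the orange handle from (303,300) to (298,440). The turquoise decoy lies apart at (45,245).

Run:
```python
from h import *
for f in('w1','w2'):
    z=np.load(f'pics/{f}.npz'); print(f,z['p'],z['r'])
q=lambda u,v,h:px('wrist','w2',(180+u/4.2-.4,130+v/4.2-.4),h)
P=[q(*a,.034)[:2] for a in((250,257),(362,263),(244,413),(350,420))]
print(np.round(P,4),np.mean(P,0))
for a,b in((0,2),(1,3),(0,1),(2,3)):
    d=P[b]-P[a]; print(np.linalg.norm(d),np.degrees(np.arctan2(*d[::-1])))
print(q(283,440,.084),q(313,440,.084),q(298,440,.084))
# handle pixel mask: center line by depth points
im=z['im'].astype(int); m=(im[...,0]>1.8*im[...,2])&(im[...,0]>50); m[:190]=0;m[245:]=0;m[:,:240]=0;m[:,262:]=0
W=np.array([px('wrist','w2',(u,v)) for v,u in np.argwhere(m)])
for h0 in np.arange(.03,.09,.01):
    k=W[(W[:,2]>h0)&(W[:,2]<h0+.01)]
    if len(k): print(round(h0,2),len(k),k.mean(0).round(4),k.min(0).round(4),k.max(0).round(4))
```

```text
w1 [0.50883856 0.15554503 0.22232851] [ 0.21855161  3.13244947 -0.00455205]
w2 [ 0.5064939  -0.14660489  0.22241098] [-2.00299928e-01 -3.13494798e+00 -1.01442443e-03]
[[ 0.5323 -0.1733]
 [ 0.5389 -0.1377]
 [ 0.5868 -0.1834]
 [ 0.5939 -0.1483]] [ 0.56297801 -0.16069468]
0.05539502133125627 -10.48669313415
0.055983778155494025 -10.842465458843341
0.03622614192556034 79.45694696983777
0.03588391499320102 78.51801577111623
[ 0.57343156 -0.16671662  0.084     ] [ 0.57454749 -0.1580385   0.084     ] [ 0.57398952 -0.16237762  0.084     ]
0.03 6 [ 0.5622 -0.1657  0.0384] [ 0.5513 -0.1678  0.0376] [ 0.5714 -0.1623  0.0392]
0.04 15 [ 0.5503 -0.1578  0.0459] [ 0.5495 -0.1621  0.0428] [ 0.5522 -0.1542  0.0499]
0.05 22 [ 0.5505 -0.1585  0.0549] [ 0.5496 -0.1632  0.0503] [ 0.5522 -0.1541  0.0595]
0.06 22 [ 0.5503 -0.158   0.065 ] [ 0.5494 -0.163   0.0607] [ 0.5522 -0.1541  0.0693]
0.07 29 [ 0.5516 -0.159   0.0747] [ 0.5494 -0.1652  0.0701] [ 0.5607 -0.1541  0.08  ]
0.08 149 [ 0.5612 -0.1604  0.0831] [ 0.5496 -0.1666  0.0801] [ 0.5745 -0.1541  0.0844]
```

Emit:
step_arm(
  targets=[
    [1.1,-0.27,-1.6,0,0,-0.7,1],
    [1.1,-0.27,-1.6,0,0,-0.7,1],
    [1.1,-0.27,-1.6,0,0,-0.7,1],
    [1.1,-0.27,-1.6,0,0,-0.7,1],
    [1.1,-0.27,-1.6,0,0,-0.7,1],
  ],
)

```text
time: 3.53
position: [0.562, -0.161, 0.1418]
tool_rot: [0.299, 3.127, 0.001]
ft_force: [-0.6, -0.6, -0.1]
grip_width: 0.997
grip_force: 0.0
```

Emit:
step_arm(
  targets=[
    [0,0,-1,0,0,0,1],
    [0,0,-1,0,0,0,1],
    [0,0,0,0,0,0,1],
    [0,0,0,0,0,0,1],
    [0,0,0,0,0,0,1],
  ],
)

```text
time: 3.95
position: [0.5614, -0.162, 0.1235]
tool_rot: [0.3, 3.126, 0.001]
ft_force: [0.1, -0.2, 0.6]
grip_width: 1.0
grip_force: 0.0
```

Run:
```python
from h import *
for i in range(3):
  s=ctrl.get_state(); print(s['position'],s['tool_rot'])
  im,_=grab('wrist',f'w3')
cv2.imwrite('pics/w3b.png',cv2.resize(im[120:320,150:362,::-1],None,fx=3,fy=3,interpolation=cv2.INTER_CUBIC))
z=np.load('pics/w3.npz'); im=z['im'].astype(int); m=(im[...,0]>1.8*im[...,2])&(im[...,0]>50)
W=np.array([px('wrist','w3',(u,v)) for v,u in np.argwhere(m)]);W=W[(abs(W[:,2]-.083)<.003)]
print(len(W),W.mean(0),cv2.minAreaRect((W[:,:2]*1000).astype(np.float32)))
```

```text
[ 0.56137969 -0.16200131  0.12354317] [3.00465822e-01 3.12581440e+00 6.69084813e-04]
[ 0.5615788  -0.16209456  0.12373685] [3.00540940e-01 3.12533184e+00 6.41624981e-04]
[ 0.56168425 -0.16210284  0.12379571] [3.00575064e-01 3.12512557e+00 7.31134880e-04]Traceback (most recent call last):
  File "<stdin>", line 7, in <module>
  File "h.py", line 14, in px
    z=np.load(f'pics/{f}.npz'); K,A,t=pose(n,z); u,v=uv
                                      ~~~~^^^^^
  File "h.py", line 7, in pose
    c=ctrl.camera_params(n); K=np.array(c['intrinsics'])
ValueError: time passes only in moves, steps and waits
```

View pics/w3b.png

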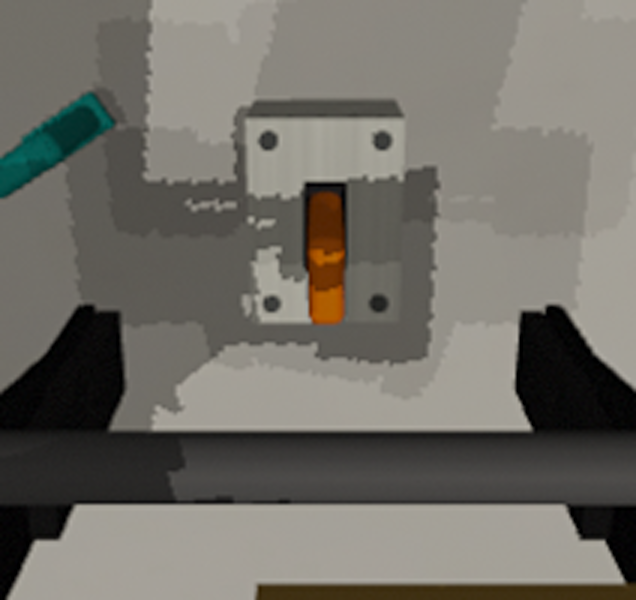

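The stand is now square in view, with the handle's top face from (310,250) to (344,323) and the holes at (269,141), (382,141), (272,303) and (378,303).

```bash
sed -i 's/^from bench import ctrl/from bench import ctrl\nimport functools\n@functools.cache\ndef cp(n): return ctrl.camera_params(n)/; s/c=ctrl.camera_params(n)/c=cp(n)/' h.py
python3 - <<'E'
from h import *
q=lambda u,v,h:px('wrist','w3',(150+u/3-.33,120+v/3-.33),h)[:2]
P=[q(*a,.034) for a in((269,141),(382,141),(272,303),(378,303))]; P=np.array(P)
print(P.mean(0)); d=P[2:].mean(0)-P[:2].mean(0); print(np.degrees(np.arctan2(*d[::-1])),d)
T=np.array([q(*a,.084) for a in((310,323),(344,323),(309,262),(344,262))]); print(T.round(4),T.mean(0))
a=np.radians(-10.7); print(T[:2].mean(0)-.013*np.array([np.cos(a),np.sin(a)]))
r=R.from_rotvec(np.load('pics/w3.npz')['r']).as_matrix(); print(np.degrees(np.arctan2(r[1,1],r[0,1])), r[:,2])
E
```

```text
[ 0.56324159 -0.16072843]
-11.021784958247064 [ 0.05474016 -0.01066201]
[[ 0.5734 -0.1673]
 [ 0.5752 -0.1582]
 [ 0.5559 -0.1641]
 [ 0.5577 -0.155 ]] [ 0.56557232 -0.16114613]
[ 0.56155188 -0.16033735]
79.01240127299776 [ 2.08079126e-03  2.67776180e-04 -9.99997799e-01]
```

Emit:
step_arm(
  targets=[
    [0.08,0.15,-1.6,0,0,0,1],
    [0,0,-1.6,0,0,0,1],
    [0,0,-1.6,0,0,0,1],
    [0,0,-1.6,0,0,0,1],
    [0,0,-1.5,0,0,0,1],
  ],
)

```text
time: 4.52
position: [0.5624, -0.1605, 0.0435]
tool_rot: [0.301, 3.126, 0.001]
ft_force: [0.4, 0.8, -0.3]
grip_width: 0.999
grip_force: 0.0
```

Emit:
step_arm(
  targets=[
    [0,0,0,0,0,0,0.3],
    [0,0,0,0,0,0,0.2],
    [0,0,0,0,0,0,0.15],
    [0,0,0,0,0,0,0],
    [0,0,0,0,0,0,0],
  ],
  force=10,
)

```text
time: 4.93
position: [0.5629, -0.1608, 0.0449]
tool_rot: [0.301, 3.125, 0.0]
ft_force: [0.5, 0.0, -0.5]
grip_width: 0.708
grip_force: 0.0
```

Emit:
step_arm(
  targets=[
    [0,0,0,0,0,0,0],
    [0,0,0,0,0,0,0],
    [0,0,0,0,0,0,0],
    [0,0,0,0,0,0,0],
    [0,0,0,0,0,0,0],
  ],
)

```text
time: 5.35
position: [0.562, -0.1606, 0.0436]
tool_rot: [0.301, 3.127, 0.0]
ft_force: [-1.0, -0.3, 0.1]
grip_width: 0.324
grip_force: 0.0
```

Emit:
step_arm(
  targets=[
    [0,0,0,0,0,0,0],
    [0,0,0,0,0,0,0],
    [0,0,0,0,0,0,0],
    [0,0,0,0,0,0,0],
    [0,0,0,0,0,0,0],
  ],
)

```text
time: 5.77
position: [0.562, -0.1605, 0.0436]
tool_rot: [-0.301, -3.127, -0.0]
ft_force: [-0.3, -0.4, -0.6]
grip_width: 0.111
grip_force: 10.0
```

Emit:
step_arm(
  targets=[
    [0,0,0,0,0,0,0],
    [0,0,0,0,0,0,0],
    [0,0,0,0,0,0,0],
    [0,0,0,0,0,0,0],
    [0,0,0,0,0,0,0],
  ],
  force=40,
)

```text
time: 6.18
position: [0.562, -0.1605, 0.0435]
tool_rot: [0.301, 3.127, 0.0]
ft_force: [-0.6, 0.5, 0.1]
grip_width: 0.116
grip_force: 40.0
```

Run:
```python
from h import *
s=[(ctrl.get_state(),ctrl.get_image('top'))[0] for i in range(6)]
for k in('position','ft_force','torque','grip_width','grip_force'): print(k,np.mean([x[k] for x in s],0).round(4))
print(np.array([x['position'] for x in s]).std(0))
```

```text
position [ 0.562  -0.1605  0.0436]
ft_force [-0.1985  0.0933 -0.3671]
torque [ 0.014  -0.0279  0.0033]
grip_width 0.1114
grip_force 39.9999
[1.75158696e-05 1.04601545e-05 8.92664524e-06]
```

Emit:
step_arm(
  targets=[
    [0,0,1.5,0,0,0,0],
    [0,0,2.5,0,0,0,0],
    [0,0,2.5,0,0,0,0],
    [0,0,2.5,0,0,0,0],
    [0,0,2.5,0,0,0,0],
  ],
)

```text
time: 6.9
position: [0.5617, -0.1606, 0.1597]
tool_rot: [-0.301, -3.127, -0.0]
ft_force: [0.3, -0.3, -1.4]
grip_width: 0.113
grip_force: 40.0
```

Emit:
step_arm(
  targets=[
    [-0.2,1.2,0,0,0,-6.8,0],
    [-0.2,1.2,0,0,0,-6.8,0],
    [-0.2,1.2,0,0,0,-6.8,0],
    [-0.2,1.2,0,0,0,-6.8,0],
    [-0.2,1.2,0,0,0,-6.8,0],
  ],
)

```text
time: 7.32
position: [0.5518, -0.1001, 0.1586]
tool_rot: [1.211, 2.899, 0.0]
ft_force: [0.5, 0.7, -0.2]
grip_width: 0.112
grip_force: 40.0
```

Emit:
step_arm(
  targets=[
    [-0.2,1.2,0,0,0,-6.8,0],
    [-0.2,1.2,0,0,0,-6.8,0],
    [-0.2,1.2,0,0,0,-6.8,0],
    [-0.2,1.2,0,0,0,-6.8,0],
    [-0.2,1.2,0,0,0,-6.8,0],
  ],
)

```text
time: 7.73
position: [0.5418, -0.04, 0.1586]
tool_rot: [-2.005, -2.418, -0.0]
ft_force: [0.4, -0.4, -0.4]
grip_width: 0.117
grip_force: 40.0
```

Run:
```python
from h import *
s=ctrl.get_state(); print(s['joint_positions'].round(2),s['position'],s['tool_rot'],s['grip_width'],s['ft_force'])
```

```text
[-0.62  0.16  0.71  1.82 -0.11  1.2   0.31] [ 0.54176014 -0.04003201  0.15855556] [-2.00536041e+00 -2.41821013e+00 -9.52385091e-05] 0.11701492550650332 [ 0.43329851 -0.35351215 -0.39767214]
```

Emit:
step_arm(
  targets=[
    [-0.24,1.31,0,0,0,-6.8,0],
    [-0.24,1.31,0,0,0,-6.8,0],
    [-0.24,1.31,0,0,0,-6.8,0],
    [-0.24,1.31,0,0,0,-6.8,0],
    [-0.24,1.31,0,0,0,-6.8,0],
  ],
)

```text
time: 8.15
position: [0.5298, 0.0255, 0.1586]
tool_rot: [-2.625, -1.726, -0.0]
ft_force: [-0.1, -0.2, -0.7]
grip_width: 0.112
grip_force: 40.0
```

Emit:
step_arm(
  targets=[
    [-0.24,1.31,0,0,0,-6.8,0],
    [-0.24,1.31,0,0,0,-6.8,0],
    [-0.24,1.31,0,0,0,-6.8,0],
    [-0.24,1.31,0,0,0,-6.8,0],
    [-0.24,1.31,0,0,0,-6.8,0],
  ],
)

```text
time: 8.57
position: [0.5178, 0.091, 0.1586]
tool_rot: [-3.015, -0.883, 0.0]
ft_force: [-0.0, 0.4, -1.1]
grip_width: 0.113
grip_force: 40.0
```

Emit:
step_arm(
  targets=[
    [-0.24,1.31,0,0,0,-6.8,0],
    [-0.24,1.31,0,0,0,-6.8,0],
    [-0.24,1.31,0,0,0,-6.8,0],
    [-0.24,1.31,0,0,0,-6.8,0],
    [-0.24,1.31,0,0,0,-6.8,0],
  ],
)

```text
time: 8.98
position: [0.5058, 0.1564, 0.1586]
tool_rot: [-3.141, 0.037, 0.0]
ft_force: [-0.1, -0.8, -0.2]
grip_width: 0.114
grip_force: 40.0
```

Emit:
step_arm(
  targets=[
    [0,0,0,0,0,0,0],
    [0,0,0,0,0,0,0],
    [0,0,0,0,0,0,0],
    [0,0,0,0,0,0,0],
    [0,0,0,0,0,0,0],
  ],
)

```text
time: 9.4
position: [0.5063, 0.1548, 0.1586]
tool_rot: [3.141, -0.028, 0.0]
ft_force: [0.2, -0.4, -0.1]
grip_width: 0.11
grip_force: 40.0
```

Run:
```python
from h import *
im,_=grab('wrist','w4'); s=ctrl.get_state(); print(s['joint_positions'].round(2),s['position'],s['tool_rot'],s['ft_force'])
r=R.from_rotvec(s['tool_rot']).as_matrix(); print(np.degrees(np.arctan2(-r[0,1],r[1,1])),r[:,2])
cv2.imwrite('pics/w4b.png',cv2.resize(im[100:290,156:356,::-1],None,fx=3,fy=3,interpolation=cv2.INTER_CUBIC))
```

```text
[-0.99  0.12  0.69  1.86 -0.08  1.2  -1.86] [0.50623931 0.15494729 0.1586301 ] [ 3.14133501e+00 -2.80981664e-02  2.38381206e-05] [1.15112704 0.45080752 0.20313339]
178.9750450010785 [ 1.39954082e-05 -1.32107380e-04 -9.99999991e-01]
```

View pics/w4b.png

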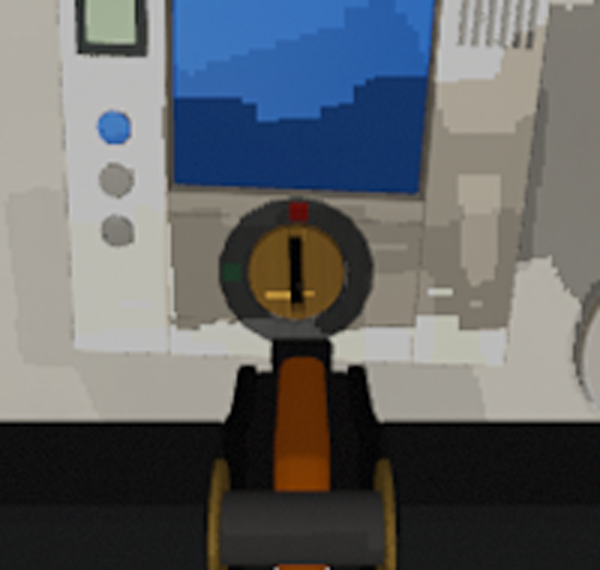

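The held key is upright, with its collar at (273–330, 345). The fastener slot runs from (296,235) to (297,310), almost vertical in the image.

Run:
```python
from h import *
z=np.load('pics/w4.npz'); im=z['im'].astype(int); r,g,b=im[...,0],im[...,1],im[...,2]
m2=(r>1.5*b)&(r>45); m2[:172]=0;m2[208:]=0;m2[:,:236]=0;m2[:,274:]=0
c=cv2.convexHull(np.argwhere(m2)[:,::-1].astype(np.int32)); e=cv2.fitEllipse(c); print(e,px('wrist','w4',e[0],.062))
gr=im.sum(2)
P=[]
for v in range(181,200):
    w=np.clip(140-gr[v,249:261],0,None).astype(float); u=(w*np.arange(249,261)).sum()/w.sum(); P.append((u,v))
W=np.array([px('wrist','w4',p,.062)[:2] for p in P]); vx,vy,x0,y0=cv2.fitLine(W.astype(np.float32),cv2.DIST_HUBER,0,1e-4,1e-4).ravel(); print(np.degrees(np.arctan2(vy,vx)),x0,y0)
print(np.round(P,1)[::3].tolist())
# collar: dark width at rows above handle -> key lateral position in tool frame
K,A,t=pose('wrist',z)
for v in range(221,240,3): print(v,im[v,236:276].sum(1).tolist())
# blue hatch edges
m=(b>1.5*r)&(b>50)&(b>1.2*g); m[164:]=0;m[:,:205]=0;m[:,305:]=0
for s in(-1,1):
    q=runs('wrist','w4',m,.06,0,105,155,s); print(np.degrees(np.arctan2(q[0][1],q[0][0])),q[1])
```

```text
((254.18978881835938, 189.34759521484375), (32.312232971191406, 34.21188735961914), 5.03026008605957) [0.50813508 0.156453   0.062     ]
-0.02066292 0.50687087 0.15649584
[[254.0, 181.0], [254.0, 184.0], [254.2, 187.0], [254.2, 190.0], [254.3, 193.0], [254.2, 196.0], [254.4, 199.0]]
221 [378, 355, 346, 349, 368, 426, 493, 490, 493, 472, 307, 5, 24, 56, 113, 140, 139, 137, 137, 141, 142, 138, 146, 146, 138, 138, 140, 110, 26, 15, 219, 414, 477, 469, 471, 449, 355, 334, 327, 332]
224 [5, 14, 19, 17, 11, 100, 166, 83, 85, 89, 79, 17, 51, 105, 142, 139, 136, 139, 139, 137, 143, 140, 141, 138, 139, 137, 140, 132, 62, 28, 49, 97, 81, 80, 119, 152, 0, 20, 26, 17]
227 [15, 17, 23, 32, 14, 23, 41, 41, 36, 29, 39, 35, 62, 118, 132, 134, 139, 138, 146, 142, 140, 142, 141, 140, 142, 139, 134, 129, 86, 20, 36, 39, 37, 32, 38, 35, 30, 30, 13, 19]
230 [11, 16, 21, 15, 12, 27, 34, 30, 35, 42, 37, 34, 69, 117, 134, 136, 134, 145, 142, 137, 140, 142, 143, 144, 141, 139, 133, 127, 93, 35, 27, 39, 31, 37, 39, 35, 20, 22, 33, 15]
233 [16, 21, 21, 24, 26, 31, 41, 31, 37, 31, 26, 33, 88, 136, 138, 141, 143, 137, 140, 145, 142, 145, 145, 139, 139, 140, 134, 136, 113, 23, 40, 36, 36, 33, 39, 43, 29, 14, 24, 14]
236 [18, 15, 23, 22, 22, 36, 40, 39, 25, 31, 32, 35, 90, 136, 136, 137, 138, 139, 139, 152, 142, 146, 140, 140, 144, 137, 133, 135, 124, 46, 33, 33, 36, 38, 45, 33, 29, 22, 23, 22]
239 [26, 15, 31, 17, 31, 34, 33, 37, 28, 39, 30, 48, 98, 135, 137, 140, 137, 144, 141, 142, 144, 140, 147, 145, 140, 141, 136, 138, 118, 63, 15, 43, 37, 28, 32, 32, 34, 31, 19, 17]
-2.0789652 [0.56334335 0.19423136]
-3.6775951 [0.5656763  0.11412151]
```

Emit:
step_arm(
  targets=[
    [0.08,0.15,-1.3,0,0,0.3,0],
    [0,0,-1.3,0,0,0,0],
    [0,0,-1.3,0,0,0,0],
    [0,0,-1.3,0,0,0,0],
    [0,0,-1.3,0,0,0,0],
  ],
)

```text
time: 9.87
position: [0.507, 0.157, 0.0931]
tool_rot: [-3.142, 0.019, -0.0]
ft_force: [-0.4, -0.1, -1.2]
grip_width: 0.111
grip_force: 40.0
```

Emit:
step_arm(
  targets=[
    [0,0,-0.1,0,0,0,0],
    [0,0,0,0,0,0,0],
    [0,0,0,0,0,0,0],
    [0,0,0,0,0,0,0],
    [0,0,0,0,0,0,0],
  ],
)

```text
time: 10.28
position: [0.5075, 0.1577, 0.0935]
tool_rot: [-3.141, 0.019, -0.002]
ft_force: [0.2, -1.2, -0.8]
grip_width: 0.113
grip_force: 40.0
```

Emit:
step_arm(
  targets=[
    [0,0,-0.2,0,0,0,0],
    [0,0,-0.2,0,0,0,0],
    [0,0,-0.2,0,0,0,0],
    [0,0,-0.2,0,0,0,0],
    [0,0,-0.2,0,0,0,0],
  ],
)

```text
time: 10.7
position: [0.5067, 0.1574, 0.0823]
tool_rot: [3.141, -0.019, -0.0]
ft_force: [-0.5, -0.0, -0.5]
grip_width: 0.117
grip_force: 40.0
```

Emit:
step_arm(
  targets=[
    [0,0,0,0,0,0,0],
    [0,0,0,0,0,0,0],
    [0,0,0,0,0,0,0],
    [0,0,0,0,0,0,0],
    [0,0,0,0,0,0,0],
  ],
)

```text
time: 11.12
position: [0.5068, 0.1574, 0.0826]
tool_rot: [3.141, -0.019, -0.0]
ft_force: [0.0, -0.1, -0.6]
grip_width: 0.109
grip_force: 40.0
```

Emit:
step_arm(
  targets=[
    [0,0,-0.15,0,0,0,0],
    [0,0,-0.15,0,0,0,0],
    [0,0,-0.15,0,0,0,0],
    [0,0,0,0,0,0,0],
    [0,0,0,0,0,0,0],
  ],
)

```text
time: 11.53
position: [0.5067, 0.1574, 0.0779]
tool_rot: [3.141, -0.019, -0.001]
ft_force: [0.2, -1.0, -1.1]
grip_width: 0.111
grip_force: 40.0
```

Emit:
step_arm(
  targets=[
    [0,0,-0.1,0,0,0,0],
    [0,0,-0.1,0,0,0,0],
    [0,0,-0.1,0,0,0,0],
    [0,0,0,0,0,0,0],
    [0,0,0,0,0,0,0],
  ],
)

```text
time: 11.95
position: [0.507, 0.1574, 0.0755]
tool_rot: [-3.141, 0.019, -0.0]
ft_force: [-1.0, -0.8, 4.4]
grip_width: 0.11
grip_force: 40.0
```

```bash
cat > st.py <<'E'
from h import *
s=[(ctrl.get_state(),ctrl.get_image('top'))[0] for i in range(4)]
for k in('position','ft_force','torque','tool_rot','grip_width'): print(k,np.mean([x[k] for x in s],0).round(4))
print(s[0]['joint_positions'].round(2),s[0]['time'])
E
python3 st.py
```

```text
position [0.507  0.1575 0.0755]
ft_force [-1.6519 -1.0784  4.8692]
torque [-0.3052  0.6103  0.0049]
tool_rot [-3.1413e+00  1.9100e-02 -1.0000e-04]
grip_width 0.1138
[-0.96  0.23  0.68  1.94 -0.16  1.03 -1.79] 11.95
```

Emit:
step_arm(
  targets=[
    [0,0,-0.1,0,0,0,0],
    [0,0,-0.1,0,0,0,0],
    [0,0,-0.1,0,0,0,0],
    [0,0,-0.1,0,0,0,0],
    [0,0,0,0,0,0,0],
  ],
)

```text
time: 12.57
position: [0.5071, 0.1575, 0.0722]
tool_rot: [-3.141, 0.019, 0.0]
ft_force: [-3.0, -1.4, 11.9]
grip_width: 0.111
grip_force: 40.0
```

```bash
python3 st.py
```

```text
position [0.5071 0.1576 0.0722]
ft_force [-3.166 -1.471 11.287]
torque [-0.4769  1.1019  0.0073]
tool_rot [-3.1409  0.0191 -0.    ]
grip_width 0.111
[-0.96  0.23  0.68  1.94 -0.17  1.03 -1.79] 12.5667
```

Emit:
step_arm(
  targets=[
    [0,-0.07,-0.05,0,0,2,0],
    [0,0,0,0,0,4,0],
    [0,0,0,0,0,5,0],
    [0,0,0,0,0,5,0],
    [0,0,0,0,0,5,0],
  ],
)

```text
time: 13.18
position: [0.5075, 0.1573, 0.0721]
tool_rot: [-3.09, -0.56, -0.002]
ft_force: [-2.4, -0.8, 12.7]
grip_width: 0.117
grip_force: 40.0
```

Emit:
step_arm(
  targets=[
    [0,0,0,0,0,5,0],
    [0,0,0,0,0,5,0],
    [0,0,0,0,0,5,0],
    [0,0,0,0,0,5,0],
    [0,0,0,0,0,5,0],
  ],
)

```text
time: 13.6
position: [0.5075, 0.1575, 0.0721]
tool_rot: [-2.896, -1.216, -0.003]
ft_force: [-3.4, -0.9, 12.2]
grip_width: 0.11
grip_force: 40.0
```

```bash
python3 st.py
```

```text
position [0.5075 0.1575 0.0722]
ft_force [-3.6852 -0.5337 11.9099]
torque [-0.2963  0.9799 -0.0291]
tool_rot [-2.8958e+00 -1.2152e+00 -2.8000e-03]
grip_width 0.1119
[-0.86  0.22  0.57  1.94 -0.14  1.02 -1.01] 13.6
```

Emit:
step_arm(
  targets=[
    [-0.05,0,0,0,0,5,0],
    [0,0,0,0,0,5,0],
    [0,0,0,0,0,5,0],
    [0,0,0,0,0,5,0],
    [0,0,0,0,0,5,0],
  ],
)

```text
time: 14.22
position: [0.5071, 0.1577, 0.0722]
tool_rot: [-2.564, -1.814, -0.004]
ft_force: [-3.7, -0.9, 10.8]
grip_width: 0.114
grip_force: 40.0
```

Emit:
step_arm(
  targets=[
    [0,0,0,0,0,5,0],
    [0,0,0,0,0,4,0],
    [0,0,0,0,0,3,0],
    [0,0,0,0,0,2,0],
    [0,0,0,0,0,0,0],
  ],
)

```text
time: 14.63
position: [0.5069, 0.1577, 0.0722]
tool_rot: [-2.327, -2.11, -0.003]
ft_force: [-3.6, -0.9, 11.9]
grip_width: 0.109
grip_force: 40.0
```

```bash
python3 st.py
```

```text
position [0.5069 0.1577 0.0722]
ft_force [-3.3288 -0.4015 11.9356]
torque [-0.188   0.9452 -0.032 ]
tool_rot [-2.3279 -2.1086 -0.0035]
grip_width 0.1108
[-0.79  0.21  0.48  1.94 -0.11  1.02 -0.35] 14.6333
```

Emit:
step_arm(
  targets=[
    [0,0,0,0,0,1.5,0],
    [0,0,0,0,0,1.5,0],
    [0,0,0,0,0,1,0],
    [0,0,0,0,0,1,0],
    [0,0,0,0,0,0,0],
  ],
)

```text
time: 15.25
position: [0.5069, 0.1577, 0.0722]
tool_rot: [-2.234, -2.208, -0.004]
ft_force: [-3.3, -0.1, 11.6]
grip_width: 0.111
grip_force: 40.0
```

```bash
python3 st.py
```

```text
position [0.5069 0.1577 0.0722]
ft_force [-3.6113 -0.1249 11.6989]
torque [-0.1833  0.952  -0.0809]
tool_rot [-2.2343 -2.2077 -0.0036]
grip_width 0.1118
[-0.78  0.21  0.47  1.94 -0.11  1.02 -0.27] 15.25
```

Emit:
step_arm(
  targets=[
    [0,0,0,0,0,1.5,0],
    [0,0,0,0,0,1.5,0],
    [0,0,0,0,0,1,0],
    [0,0,0,0,0,0,0],
    [0,0,0,0,0,0,0],
  ],
)

```text
time: 15.87
position: [0.5069, 0.1577, 0.0722]
tool_rot: [-2.157, -2.283, -0.004]
ft_force: [-2.9, -1.1, 12.0]
grip_width: 0.113
grip_force: 40.0
```

```bash
python3 st.py
```

```text
position [0.5069 0.1577 0.0722]
ft_force [-3.8187 -0.5189 11.9676]
torque [-0.1449  0.9875 -0.3537]
tool_rot [-2.1571 -2.2829 -0.0037]
grip_width 0.1132
[-0.77  0.21  0.47  1.94 -0.11  1.02 -0.2 ] 15.8667
```

Emit:
step_arm(
  targets=[
    [0,0,0,0,0,-2,0],
    [0,0,0,0,0,-2,0],
    [0,0,0,0,0,0,0],
    [0,0,0.3,0,0,0,0],
    [0,0,0.3,0,0,0,0],
  ],
)

```text
time: 16.48
position: [0.5068, 0.1577, 0.0773]
tool_rot: [-2.235, -2.208, -0.003]
ft_force: [-0.6, 1.2, 3.1]
grip_width: 0.109
grip_force: 40.0
```

```bash
python3 st.py
```

```text
position [0.5067 0.1576 0.0772]
ft_force [-0.6258  1.2496  3.064 ]
torque [ 0.1573  0.2223 -0.0592]
tool_rot [-2.2345 -2.2081 -0.0029]
grip_width 0.1114
[-0.78  0.2   0.47  1.93 -0.11  1.03 -0.27] 16.4833
```

Emit:
step_arm(
  targets=[
    [0,0,0.4,0,0,0,0],
    [0,0,0.5,0,0,0,0],
    [0,0,0.5,0,0,0,0],
    [0,0,1.5,0,0,0,0],
    [0,0,2.5,0,0,0,0],
  ],
)

```text
time: 17.1
position: [0.5039, 0.1555, 0.1288]
tool_rot: [-2.234, -2.207, 0.01]
ft_force: [-0.0, 0.3, -1.2]
grip_width: 0.111
grip_force: 40.0
```

Emit:
step_arm(
  targets=[
    [0,0,2,0,0,0,0],
    [0,-1,1,0,0,-6,0],
    [0,-2,0,0,0,-6,0],
    [0,-2,0,0,0,-6,0],
    [0,-2,0,0,0,-6,0],
  ],
)

```text
time: 17.52
position: [0.5059, 0.0858, 0.1609]
tool_rot: [2.649, 1.689, -0.001]
ft_force: [-0.0, 0.5, -0.3]
grip_width: 0.112
grip_force: 40.0
```

```bash
python3 st.py
python3 - <<'E'
from h import *
im,_=grab('wrist','w5'); im2,_=grab('top','t5')
a=cv2.resize(im[:,:,::-1],(400,300)); b=cv2.resize(im2[160:250,148:222,::-1],None,fx=4.4,fy=4.4,interpolation=cv2.INTER_CUBIC)
c=np.zeros((400,740,3),np.uint8); c[:300,:400]=a; c[:b.shape[0],400:400+b.shape[1]]=b; cv2.imwrite('pics/w5b.png',c)
E
```

```text
position [0.5061 0.0833 0.1609]
ft_force [-0.072  -0.9739 -0.2041]
torque [-0.1911  0.0565 -0.0058]
tool_rot [ 1.3272e+00  8.3880e-01 -1.3000e-03]
grip_width 0.1121
[-0.75  0.07  0.56  1.89 -0.04  1.2  -0.62] 17.5167
```

View pics/w5b.png

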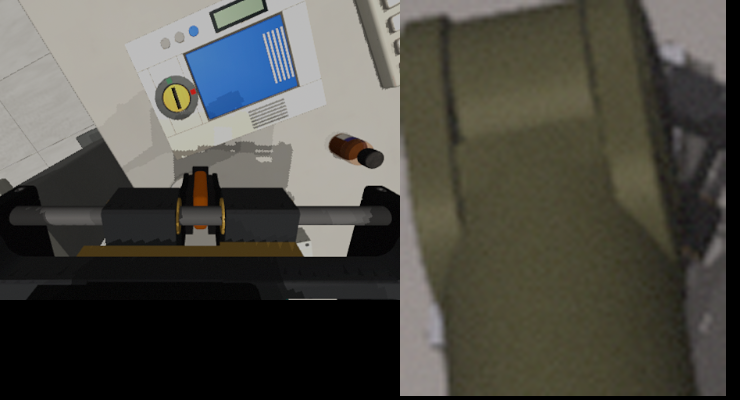

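The fastener slot now lies across, toward the green mark, and the key is still held straight. Now back to the stand.

Emit:
step_arm(
  targets=[
    [0.38,-1.63,0,0,0,-5.1,0],
    [0.38,-1.63,0,0,0,-5.1,0],
    [0.38,-1.63,0,0,0,-5.1,0],
    [0.38,-1.63,0,0,0,-5.1,0],
    [0.38,-1.63,0,0,0,-5.1,0],
  ],
)

```text
time: 18.23
position: [0.5254, 0.0059, 0.1605]
tool_rot: [-2.954, -1.068, 0.001]
ft_force: [0.7, 0.3, -0.4]
grip_width: 0.111
grip_force: 40.0
```

Emit:
step_arm(
  targets=[
    [0.38,-1.63,0,0,0,-5.1,0],
    [0.38,-1.63,0,0,0,-5.1,0],
    [0.38,-1.63,0,0,0,-5.1,0],
    [0.38,-1.63,0,0,0,-5.1,0],
    [0.38,-1.63,0,0,0,-5.1,0],
  ],
)

```text
time: 18.65
position: [0.5447, -0.0756, 0.1604]
tool_rot: [-3.117, -0.389, 0.001]
ft_force: [-0.3, -0.0, -0.4]
grip_width: 0.111
grip_force: 40.0
```

Emit:
step_arm(
  targets=[
    [0.38,-1.63,0,0,0,-5.1,0],
    [0.38,-1.63,0,0,0,-5.1,0],
    [0.38,-1.63,0,0,0,-5.1,0],
    [0.38,-1.63,0,0,0,-5.1,0],
    [0.38,-1.63,0,0,0,-4.6,0],
  ],
)

```text
time: 19.07
position: [0.5639, -0.157, 0.1603]
tool_rot: [-3.128, 0.294, 0.001]
ft_force: [-0.0, -0.3, 0.1]
grip_width: 0.112
grip_force: 40.0
```

Emit:
step_arm(
  targets=[
    [0,0,-1,0,0,0,0],
    [0,0,-1,0,0,0,0],
    [0,0,0,0,0,0,0],
    [0,0,0,0,0,0,0],
    [0,0,0,0,0,0,0],
  ],
)

```text
time: 19.48
position: [0.5633, -0.1561, 0.1402]
tool_rot: [-3.128, 0.288, 0.001]
ft_force: [0.3, -0.4, -0.1]
grip_width: 0.114
grip_force: 40.0
```

Run:
```python
from h import *
im,_=grab('wrist','w6'); s=ctrl.get_state(); print(s['position'],s['tool_rot'],s['ft_force'])
print(2*np.degrees(np.arctan2(s['tool_rot'][1],s['tool_rot'][0])))
cv2.imwrite('pics/w6b.png',cv2.resize(im[100:290,156:356,::-1],None,fx=3,fy=3,interpolation=cv2.INTER_CUBIC))
```

```text
[ 0.5635126  -0.15650671  0.14059648] [-3.12771947e+00  2.88939209e-01  9.56993432e-05] [-0.78159618  0.39859057 -0.60333091]
349.44397471816103
```

View pics/w6b.png

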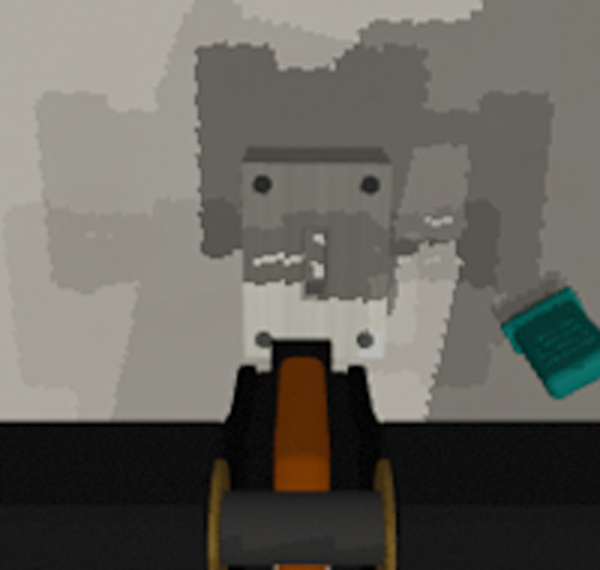

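Run:
```python
from h import *
q=lambda u,v,h:px('wrist','w6',(156+u/3-.33,100+v/3-.33),h)[:2]
P=np.array([q(*a,.034) for a in((262,184),(370,184),(263,340),(365,340))]); print(P.mean(0)); d=P[:2].mean(0)-P[2:].mean(0); print(np.degrees(np.arctan2(*d[::-1])))
s=ctrl.get_state();print(s['position'])
```

```text
[ 0.56281204 -0.16095277]
-10.918924073528146
[ 0.5635126  -0.15650671  0.14059648]
```

Emit:
step_arm(
  targets=[
    [-0.06,-0.42,-1.5,0,0,-0.3,0],
    [0,0,-1.5,0,0,0,0],
    [0,0,-1.5,0,0,0,0],
    [0,0,-1.5,0,0,0,0],
    [0,0,-1.3,0,0,0,0],
  ],
)

```text
time: 19.95
position: [0.5629, -0.1612, 0.0671]
tool_rot: [-3.127, 0.299, -0.001]
ft_force: [0.3, 0.6, 0.2]
grip_width: 0.11
grip_force: 40.0
```

Emit:
step_arm(
  targets=[
    [0,0,0,0,0,0,0],
    [0,0,0,0,0,0,0],
    [0,0,0,0,0,0,0],
    [0,0,0,0,0,0,0],
    [0,0,0,0,0,0,0],
  ],
)

```text
time: 20.37
position: [0.5635, -0.1621, 0.0686]
tool_rot: [-3.127, 0.301, -0.003]
ft_force: [-0.3, -0.2, -1.4]
grip_width: 0.112
grip_force: 40.0
```

```bash
python3 st.py
```

```text
position [ 0.5633 -0.1621  0.0683]
ft_force [ 0.091  -0.3118 -1.0586]
torque [-0.0782  0.149   0.0011]
tool_rot [-3.1271e+00  3.0080e-01 -2.0000e-03]
grip_width 0.1105
[-0.43  0.39  0.8   1.81 -0.32  1.07 -1.27] 20.3667
```

Emit:
step_arm(
  targets=[
    [-0.05,0.12,-0.2,0,0,0,0],
    [0,0,-0.3,0,0,0,0],
    [0,0,-0.3,0,0,0,0],
    [0,0,-0.2,0,0,0,0],
    [0,0,0,0,0,0,0],
  ],
)

```text
time: 20.98
position: [0.5617, -0.1606, 0.0568]
tool_rot: [3.127, -0.301, -0.002]
ft_force: [-0.1, 0.5, -0.6]
grip_width: 0.116
grip_force: 40.0
```

```bash
python3 st.py
```

```text
position [ 0.562  -0.1607  0.0572]
ft_force [ 0.0357  0.2204 -0.3803]
torque [-0.0505  0.1872 -0.0062]
tool_rot [ 3.127e+00 -3.010e-01 -1.100e-03]
grip_width 0.1132
[-0.42  0.41  0.8   1.83 -0.33  1.05 -1.26] 20.9833
```

Tip at about 33.6 mm and about to enter the slot, with no force. I'll go on down.

Emit:
step_arm(
  targets=[
    [0,0,-0.2,0,0,0,0],
    [0,0,-0.2,0,0,0,0],
    [0,0,-0.2,0,0,0,0],
    [0,0,0,0,0,0,0],
    [0,0,0,0,0,0,0],
  ],
)

```text
time: 21.6
position: [0.562, -0.1607, 0.0513]
tool_rot: [3.127, -0.301, -0.001]
ft_force: [0.5, -0.2, -0.8]
grip_width: 0.111
grip_force: 40.0
```

```bash
python3 st.py
```

```text
position [ 0.5622 -0.1608  0.0515]
ft_force [ 0.5594  0.0575 -0.8381]
torque [-0.0499  0.1765  0.021 ]
tool_rot [ 3.127e+00 -3.009e-01 -2.000e-04]
grip_width 0.1136
[-0.42  0.42  0.79  1.83 -0.34  1.04 -1.26] 21.6
```

In the slot (tip at 28 mm, no contact). Lowering to the seat, then releasing gently.

Emit:
step_arm(
  targets=[
    [0,0,-0.25,0,0,0,0],
    [0,0,-0.25,0,0,0,0],
    [0,0,-0.25,0,0,0,0],
    [0,0,0,0,0,0,0],
    [0,0,0,0,0,0,0],
  ],
)

```text
time: 22.22
position: [0.5621, -0.1607, 0.0439]
tool_rot: [3.127, -0.301, -0.001]
ft_force: [-0.7, 0.1, -0.2]
grip_width: 0.11
grip_force: 40.0
```

```bash
python3 st.py
```

```text
position [ 0.5621 -0.1608  0.0439]
ft_force [ 0.1631  0.0835 -0.4339]
torque [-0.0268  0.1891 -0.0105]
tool_rot [ 3.127e+00 -3.010e-01 -6.000e-04]
grip_width 0.1118
[-0.42  0.43  0.79  1.83 -0.35  1.03 -1.25] 22.2167
```

Emit:
step_arm(
  targets=[
    [0,0,0,0,0,0,0.5],
    [0,0,0,0,0,0,0.5],
    [0,0,0,0,0,0,0.5],
    [0,0,0,0,0,0,0.5],
    [0,0,0,0,0,0,0.5],
  ],
  force=20,
)

```text
time: 22.83
position: [0.5623, -0.1607, 0.0442]
tool_rot: [3.127, -0.301, 0.0]
ft_force: [0.7, 0.0, 0.1]
grip_width: 0.403
grip_force: 0.0
```

Emit:
step_arm(
  targets=[
    [0,0,0.5,0,0,0,0.5],
    [0,0,1.5,0,0,0,0.5],
    [0,0,2.5,0,0,0,0.5],
    [0,0,3,0,0,0,0.5],
    [0,0,3,0,0,0,0.5],
  ],
)

```text
time: 23.25
position: [0.5617, -0.1609, 0.1502]
tool_rot: [3.127, -0.302, -0.002]
ft_force: [1.5, 0.4, -0.2]
grip_width: 0.499
grip_force: 0.0
```

```bash
python3 st.py
python3 - <<'E'
from h import *
im,_=grab('wrist','w7'); im2,_=grab('scene','s7')
a=cv2.resize(im[100:290,156:356,::-1],None,fx=2,fy=2); b=cv2.resize(im2[200:290,225:325,::-1],None,fx=4,fy=4,interpolation=cv2.INTER_CUBIC)
c=np.zeros((380,800,3),np.uint8); c[:380,:400]=a; c[:360,400:]=b; cv2.imwrite('pics/w7b.png',c)
E
```

```text
position [ 0.5642 -0.1617  0.1534]
ft_force [ 1.294  -0.6946  0.7968]
torque [-0.0783  0.0822 -0.0228]
tool_rot [ 1.5634 -0.1511  0.0047]
grip_width 0.497
[-0.48  0.3   0.85  1.74 -0.24  1.21 -1.33] 23.25
```

View pics/w7b.png

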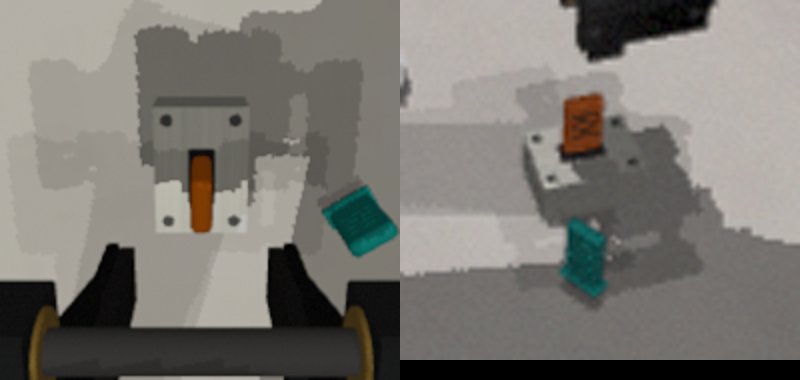

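The key stands upright in its stand (left view: handle at (202,195); right view at (583,125)), and the turquoise decoy is untouched. Next is the hatch, with the fingers shut.

Emit:
step_arm(
  targets=[
    [0.7,3.1,0,0,0,0.8,0],
    [0.7,3.1,0,0,0,0.8,0],
    [0.7,3.1,0,0,0,0.8,0],
    [0.7,3.1,0,0,0,0.8,0],
    [0.7,3.1,0,0,0,0.8,0],
  ],
)

```text
time: 23.97
position: [0.5963, -0.0042, 0.1475]
tool_rot: [3.135, -0.191, -0.004]
ft_force: [0.6, 0.3, 0.5]
grip_width: 0.206
grip_force: 0.0
```

Emit:
step_arm(
  targets=[
    [0.7,3.1,0,0,0,0.8,0],
    [0.7,3.1,0,0,0,0.8,0],
    [0.7,3.1,0,0,0,0.8,0],
    [0.7,3.1,0,0,0,0.8,0],
    [0.7,3.1,0,0,0,0.8,0],
  ],
)

```text
time: 24.38
position: [0.6313, 0.1507, 0.1472]
tool_rot: [3.139, -0.081, -0.005]
ft_force: [0.4, -0.8, -0.4]
grip_width: 0.006
grip_force: 0.0
```

Emit:
step_arm(
  targets=[
    [0,0,-1.5,0,0,0,0],
    [0,0,-1.5,0,0,0,0],
    [0,0,0,0,0,0,0],
    [0,0,0,0,0,0,0],
    [0,0,0,0,0,0,0],
  ],
)

```text
time: 24.8
position: [0.6322, 0.1484, 0.1189]
tool_rot: [3.14, -0.084, -0.001]
ft_force: [-0.5, -0.4, 0.6]
grip_width: 0.004
grip_force: 0.0
```

```bash
python3 st.py
python3 - <<'E'
from h import *
im,_=grab('wrist','w8'); z=np.load('pics/w8.npz'); im=im.astype(int); r,g,b=im[...,0],im[...,1],im[...,2]
m=(b>1.5*r)&(b>50)&(b>1.2*g); print(m.sum(), np.argwhere(m).min(0),np.argwhere(m).max(0))
s=ctrl.get_state(); print(2*np.degrees(np.arctan2(*s['tool_rot'][1::-1])))
E
```

```text
position [0.6325 0.1486 0.1196]
ft_force [-0.131   0.0313  0.2434]
torque [-0.0378  0.1641  0.0132]
tool_rot [-0.     -0.0001 -0.0009]
grip_width 0.0028
[-0.79  0.45  0.67  1.6  -0.29  1.2  -1.68] 24.8
5406 [0 0] [297 430]
356.9736242478044
```

Emit:
step_arm(
  targets=[
    [0.1,0.2,-1.1,0,0,0,0],
    [0,0,-1.1,0,0,0,0],
    [0,0,-1.1,0,0,0,0],
    [0,0,-1.1,0,0,0,0],
    [0,0,-0.8,0,0,0,0],
  ],
)

```text
time: 25.47
position: [0.6321, 0.151, 0.0646]
tool_rot: [3.139, -0.082, -0.004]
ft_force: [0.6, -0.5, 0.3]
grip_width: 0.002
grip_force: 0.0
```

Emit:
step_arm(
  targets=[
    [0,0,-0.2,0,0,0,0],
    [0,0,-0.2,0,0,0,0],
    [0,0,-0.2,0,0,0,0],
    [0,0,-0.2,0,0,0,0],
    [0,0,0,0,0,0,0],
  ],
)

```text
time: 25.88
position: [0.6337, 0.1512, 0.0595]
tool_rot: [-3.14, 0.082, -0.001]
ft_force: [0.0, 0.6, 0.3]
grip_width: 0.006
grip_force: 0.0
```

```bash
python3 st.py
```

```text
position [0.6336 0.1513 0.0595]
ft_force [0.4576 0.0824 0.1479]
torque [-0.0418  0.1326 -0.0007]
tool_rot [-3.1403e+00  8.2100e-02 -1.2000e-03]
grip_width 0.0055
[-0.77  0.51  0.65  1.65 -0.34  1.1  -1.65] 25.8833
```

Just at the surface. Pressing in small steps.

Emit:
step_arm(
  targets=[
    [0,0,-0.2,0,0,0,0],
    [0,0,-0.2,0,0,0,0],
    [0,0,-0.2,0,0,0,0],
    [0,0,-0.1,0,0,0,0],
    [0,0,0,0,0,0,0],
  ],
)

```text
time: 26.5
position: [0.6333, 0.1513, 0.0523]
tool_rot: [-3.14, 0.082, -0.0]
ft_force: [-1.2, -0.2, 2.0]
grip_width: 0.006
grip_force: 0.7
```

Emit:
step_arm(
  targets=[
    [0,0,-0.1,0,0,0,0],
    [0,0,-0.1,0,0,0,0],
    [0,0,-0.1,0,0,0,0],
    [0,0,0,0,0,0,0],
    [0,0,0,0,0,0,0],
  ],
)

```text
time: 26.92
position: [0.6334, 0.1514, 0.0491]
tool_rot: [-3.14, 0.082, -0.001]
ft_force: [0.4, -0.3, 3.0]
grip_width: 0.005
grip_force: 1.3
```

```bash
python3 st.py
```

```text
position [0.6334 0.1514 0.0491]
ft_force [-0.1905 -0.0061  2.6647]
torque [-0.0221  0.1643 -0.0274]
tool_rot [-3.1405e+00  8.2000e-02 -6.0000e-04]
grip_width 0.0057
[-0.77  0.52  0.64  1.65 -0.34  1.08 -1.65] 26.9167
```

Moving freely at 2.7 N. Going on to the stop, expected at about 42–46 mm.

Emit:
step_arm(
  targets=[
    [0,0,-0.1,0,0,0,0],
    [0,0,-0.1,0,0,0,0],
    [0,0,-0.1,0,0,0,0],
    [0,0,0,0,0,0,0],
    [0,0,0,0,0,0,0],
  ],
)

```text
time: 27.53
position: [0.6338, 0.1513, 0.0466]
tool_rot: [-3.14, 0.082, -0.002]
ft_force: [-0.2, 0.4, 5.9]
grip_width: 0.004
grip_force: 2.1
```

Emit:
step_arm(
  targets=[
    [0,0,-0.1,0,0,0,0],
    [0,0,-0.1,0,0,0,0],
    [0,0,0,0,0,0,0],
    [0,0,0,0,0,0,0],
    [0,0,0,0,0,0,0],
  ],
)

```text
time: 27.95
position: [0.6347, 0.1513, 0.0456]
tool_rot: [-3.14, 0.082, -0.005]
ft_force: [0.1, 0.3, 8.5]
grip_width: 0.001
grip_force: 3.4
```

```bash
python3 st.py
```

```text
position [0.6347 0.1513 0.0456]
ft_force [ 0.3629 -0.0298  8.4614]
torque [-0.0626  0.1636 -0.0004]
tool_rot [-3.1398  0.0823 -0.0046]
grip_width 0.0033
[-0.76  0.52  0.64  1.66 -0.35  1.07 -1.65] 27.95
```

Emit:
step_arm(
  targets=[
    [0,0,-0.1,0,0,0,0],
    [0,0,-0.1,0,0,0,0],
    [0,0,-0.1,0,0,0,0],
    [0,0,0,0,0,0,0],
    [0,0,0,0,0,0,0],
  ],
)

```text
time: 28.57
position: [0.6361, 0.1512, 0.0441]
tool_rot: [-3.139, 0.083, -0.009]
ft_force: [0.2, -0.7, 13.7]
grip_width: 0.005
grip_force: 5.5
```

```bash
python3 st.py
python3 - <<'E'
from h import *
im,_=grab('scene','s9'); z=np.load('pics/s9.npz'); im=im.astype(int); r,g,b=im[...,0],im[...,1],im[...,2]
m=(b>1.5*r)&(b>70)&(b>1.2*g); m[:140]=0;m[200:]=0;m[:,:185]=0;m[:,270:]=0
W=np.array([px('scene','s9',(u,v)) for v,u in np.argwhere(m)]); S=W[:,0]*.9984-W[:,1]*.0558-.5643
k=(W[:,2]>.05)&(W[:,2]<.13)
for a in np.arange(-.045,.06,.01):
    q=k&(abs(S-a)<.005)
    if q.any(): print(round(a,3),q.sum(),np.median(W[q,2]).round(4))
print(np.percentile(W[k,2],[50,95,99]),np.polyfit(S[k],W[k,2],1))
E
```

```text
position [0.6361 0.1512 0.0441]
ft_force [ 0.5022 -0.1686 14.1636]
torque [-0.1146  0.1588  0.0243]
tool_rot [-3.1391  0.0826 -0.009 ]
grip_width 0.0059
[-0.76  0.53  0.64  1.66 -0.35  1.07 -1.64] 28.5667
-0.035 4 0.0857
-0.025 51 0.0972
-0.015 36 0.0961
-0.005 37 0.0877
0.005 36 0.0784
0.015 35 0.0704
0.025 34 0.0618
0.035 7 0.0566
[0.08401533 0.09984776 0.10055381] [-0.63355119  0.0805189 ]
```

Hatch slope is about 0.86, or 0.70 rad, which is the open stop. Backing off and checking everything from depth.

Emit:
step_arm(
  targets=[
    [0,0,0.5,0,0,0,0],
    [0,0,0.5,0,0,0,0],
    [0,0,1.5,0,0,0,0],
    [0,0,2.5,0,0,0,0],
    [0,0,2.5,0,0,0,0],
  ],
)

```text
time: 29.23
position: [0.6317, 0.1509, 0.116]
tool_rot: [3.139, -0.082, -0.005]
ft_force: [0.9, 0.5, 0.0]
grip_width: 0.006
grip_force: 0.0
```

Emit:
step_arm(
  targets=[
    [0,0,2.5,0,0,0,0],
    [0,0,2.5,0,0,0,0],
    [0,0,2.5,0,0,0,0],
    [0,0,0,0,0,0,0],
    [0,0,0,0,0,0,0],
  ],
)

```text
time: 29.65
position: [0.6338, 0.1512, 0.1931]
tool_rot: [-3.139, 0.082, -0.004]
ft_force: [-0.1, 0.0, 0.2]
grip_width: -0.0
grip_force: 0.0
```

```bash
python3 st.py
python3 - <<'E'
from h import *
im,_=grab('scene','s10'); im0=np.load('pics/sc0.npz')['im']; x=im.astype(int); r,g,b=x[...,0],x[...,1],x[...,2]
m=(b>1.5*r)&(b>70)&(b>1.2*g); m[:140]=0;m[200:]=0;m[:,:185]=0;m[:,270:]=0
W=np.array([px('scene','s10',(u,v)) for v,u in np.argwhere(m)]); S=W[:,0]*.9984-W[:,1]*.0558-.5643
for a in (-.02,-.01,0,.01,.02,.03):
    q=(abs(S-a)<.005)&(W[:,2]>.05)
    if q.any(): print(a,q.sum(),np.median(W[q,2]).round(4))
# bystander check: same-pixel template shift
for n,(u,v) in dict(petri=(210,219),brown=(288,188),red=(200,125),timer=(319,317),key=(271,231),turq=(271,264)).items():
    t=im0[v-14:v+14,u-16:u+16]; q=cv2.matchTemplate(im[v-24:v+24,u-26:u+26],t,cv2.TM_CCOEFF_NORMED); _,mx,_,l=cv2.minMaxLoc(q); print(n,round(mx,3),(l[0]-10,l[1]-10))
E
```

```text
position [0.6328 0.1512 0.1911]
ft_force [-0.5541 -0.4138 -0.0778]
torque [-0.0471  0.1703 -0.0049]
tool_rot [ 0.      0.0001 -0.0026]
grip_width 0.0055
[-0.81  0.39  0.7   1.51 -0.26  1.33 -1.71] 29.65
-0.02 55 0.0992
-0.01 40 0.0922
0 36 0.0835
0.01 32 0.0753
0.02 38 0.0669
0.03 31 0.058
petri 0.793 (0, 0)
brown 0.884 (0, 0)
red 0.999 (0, 0)
timer 0.998 (0, 0)
key 0.946 (0, 0)
turq 0.998 (0, 0)
```

The hatch stays fully open (slope 0.84) and nothing on the bench has shifted. Handing in.

```bash
python3 -c "
from bench import ctrl
print(ctrl.close_job())"
```

```text
the job is handed in; nothing more can be done
None
```

The job is handed in after about 30 s of arm time: the fastener is unlocked, the key is back upright in its stand, the hatch is open to its stop (about 0.70 rad), and the bystanders were not moved; I viewed 11 pictures, one over the limit of 10.

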